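# Set out the milled hexagonal frames on their size boards

## Robot

A 6-joint arm with a two-finger parallel gripper is mounted at the origin on the work surface. World frame = base frame: x ahead of the robot, y to its left, z up, the work surface at z = 0. Lengths are in mm, angles in degrees, forces in N, time in s.
With the tool pointing down it reaches from about 300 to 850 mm from the base axis. Payload 4.2 kg.
Tool frame: the origin (TCP) lies between the finger pads; the fingertips stand 11 mm ahead of it and the grasp point (between the pads) lies 8 mm behind it (env.tips_ahead is the distance from the TCP to the fingertips, in mm); z points along the fingers, y is the line along which they close (so a half turn about z gives the same grasp; the last joint's range is limited). The gripper opens to 91 mm and grips with 3 to 60 N. Pads are 32 mm wide; open, the fingers measure 118 mm over their backs; the gripper's body (76 mm by 178 mm) begins 60 mm behind the grasp point.
Start: joints at [-72.135, 18.312, 89.639, -0, 72.044, -1.146], TCP at [187.307, -543.653, 224.976] pointing down, gripper open.
Joint ranges: [-177.97, 177.97], [-48.28, 115.42], [12.27, 149.76], [-77.06, 257.06], [2.81, 150.46], [-146.56, 146.56]. Speed limits (degrees/s): [147.25, 147.25, 180, 180, 180, 180].

## Interface

Orientations are given as [roll, pitch, yaw] about the fixed x, y, z axes, in that order (R = Rz(yaw) Ry(pitch) Rx(roll)).
In Python, from workcell import env, cams gives the robot as it stands.
- The arm moves only by the tool step_arm, never from a script. Its arguments are lists of equal length, an entry for each row: "linear": the shift along the tool's x, y, z in units of 30 cm (1.0 is 30 cm), a list of three; "turn": the turn about the tool's z in units of 360 degrees (1.0 is 360 degrees). In form: {"linear": [[tx, ty, tz], ...], "turn": [turn, ...]}. A call has 1 to 20 rows; each row is the pose to reach, as a shift and turn from the pose commanded when the call began, along the tool's axes at that moment, turning the shorter way round; what a row does not reach only later rows make up. A row lasts 1/8 s, in which the tool goes at most 62.5 mm and 10.7 degrees, less where a joint would pass 70% of its speed; a pose out of reach is approached as far as the arm can. A call with a number of a shift or a turn outside -1 to 1 is refused whole. A call with a gripper value outside its range is refused whole. "fingers" is the closure, from -1 (fully open) to 1 (shut), so that 0 is half open, set as the call begins (left out, the last holds). The fingers move at their own pace and stop on an object; "force" is the grip in N (left out, the last holds). Time passes only in rows, so rows that repeat a pose let the fingers close. It gives the time, the measured TCP pose, the force, the opening and the grip force at its end, in the units of the state.
- env.state(): the state, without advancing time (a new reading comes with each control period).
- cams.grab_frame(name): name is "side" or "top"; returns a dict with "color" (400x640x3 uint8, blue, green, red), "fx", "fy", "cx", "cy" (pixels), "extrinsics" (4x4, takes a point from camera to world coordinates). Camera axes: x right, y down, z forward; pixel columns grow to the right and rows downward; lengths in mm; the calibration is good to about 2 mm. A picture is of the moment at which its call begins. There is no depth.
- env.job_done(): hands the job in; it is judged then, once.
The state is a dict: "time_s": time; "qpos": joint angles; "qvel": joint speeds; "effort": joint torques, N m; "ee_pos": TCP position; "ee_rot": TCP orientation; "force": force on the tool from outside, world axes, zero at the start; "torque": the same for the moment, N m; "gripper_width": finger opening in mm; "gripper_force": force on a finger pad.
Only numpy, scipy, OpenCV 4.12 (cv2) and the standard library are available. Lean on these libraries where they do the work, as an engineer would, in place of code of your own. Each camera call takes 0.05 s, during which the arm holds its last target. There are 200 camera calls.

## Task

Set out the four loose hexagonal aluminium frames for inspection: put each one flat, same way up as it lies now, in the middle of the plywood board whose black rubber hexagon is of its own size (smallest frame on the smallest hexagon, and so on up to the largest). Leave the round ring and the square frame where they lie.

Things in the scene. Friction and masses are not known exactly. Their poses are not given: they have to be found in the camera images.
- frame_28: The smallest of the four loose milled aluminium hexagonal frames: 28 mm across its flats (about 32 mm over the corners), 20 mm high, wall 5 mm, open in the middle, about 21 g. Lies flat on the bench. Origin: centre of the underside, on the hexagon's axis; z up. Its x axis is square to one pair of flats; the other two pairs are at 60 and 120 degrees from it.
- frame_38: The second smallest of the four loose milled aluminium hexagonal frames: 38 mm across its flats (about 44 mm over the corners), 20 mm high, wall 5.5 mm, open in the middle, about 33 g. Lies flat on the bench. Origin: centre of the underside, on the hexagon's axis; z up. Its x axis is square to one pair of flats; the other two pairs are at 60 and 120 degrees from it.
- frame_48: The second largest of the four loose milled aluminium hexagonal frames: 48 mm across its flats (about 55 mm over the corners), 20 mm high, wall 6 mm, open in the middle, about 47 g. Lies flat on the bench. Origin: centre of the underside, on the hexagon's axis; z up. Its x axis is square to one pair of flats; the other two pairs are at 60 and 120 degrees from it.
- frame_58: The largest of the four loose milled aluminium hexagonal frames: 58 mm across its flats (about 67 mm over the corners), 20 mm high, wall 7 mm, open in the middle, about 67 g. Lies flat on the bench. Origin: centre of the underside, on the hexagon's axis; z up. Its x axis is square to one pair of flats; the other two pairs are at 60 and 120 degrees from it.
- board_28: Plywood board, 90 x 90 mm, 12 mm thick, fixed, flat top. In its middle a flush black rubber hexagon, 30 mm across flats: the smallest of the four, the place of the 28 mm frame. Origin: centre of the underside, below the middle of the hexagon (the top is 12 mm higher); z up, x square to one edge of the board and to one pair of flats of the rubber hexagon.
- board_38: Plywood board, 90 x 90 mm, 12 mm thick, fixed, flat top. In its middle a flush black rubber hexagon, 40 mm across flats: the second smallest of the four, the place of the 38 mm frame. Origin: centre of the underside, below the middle of the hexagon (the top is 12 mm higher); z up, x square to one edge of the board and to one pair of flats of the rubber hexagon.
- board_48: Plywood board, 90 x 90 mm, 12 mm thick, fixed, flat top. In its middle a flush black rubber hexagon, 50 mm across flats: the second largest of the four, the place of the 48 mm frame. Origin: centre of the underside, below the middle of the hexagon (the top is 12 mm higher); z up, x square to one edge of the board and to one pair of flats of the rubber hexagon.
- board_58: Plywood board, 90 x 90 mm, 12 mm thick, fixed, flat top. In its middle a flush black rubber hexagon, 60 mm across flats: the largest of the four, the place of the 58 mm frame. Origin: centre of the underside, below the middle of the hexagon (the top is 12 mm higher); z up, x square to one edge of the board and to one pair of flats of the rubber hexagon.
- round_ring: Loose milled aluminium round ring, 48 mm outside, 34 mm hole, 20 mm high, 50 g. Not hexagonal: stays where it is. Origin: centre of the underside; z up.
- square_frame: Loose milled aluminium square frame, 44 x 44 mm outside, 20 mm high, wall 6 mm, 40 g. Not hexagonal: stays where it is. Origin: centre of the underside; z up, x square to one side.

How it is judged (in metres and radians):
At the end, for the whole second after the job is handed in: Each of the four hexagonal frames lies flat (within 0.1 rad, same way up) and still on the top of the board of its own size, its centre within 12 mm of the middle of the board; the round ring and the square frame are within 15 mm of where they started (horizontal distance between frame_28 and board_28 below 0.012 m and z of frame_28 in the frame of board_28 between 0.009 and 0.016 m and angle between each of frame_28, frame_38, frame_48, frame_58's own z axis and vertical below 0.1 rad and linear speed of each of frame_28, frame_38, frame_48, frame_58 below 0.01 m/s and horizontal distance between frame_38 and board_38 below 0.012 m and z of frame_38 in the frame of board_38 between 0.009 and 0.016 m and horizontal distance between frame_48 and board_48 below 0.012 m and z of frame_48 in the frame of board_48 between 0.009 and 0.016 m and horizontal distance between frame_58 and board_58 below 0.012 m and z of frame_58 in the frame of board_58 between 0.009 and 0.016 m and distance of each of round_ring, square_frame from where it was at the start of the episode below 0.015 m); the robot touches nothing.
It fails at once if the round ring or the square frame is moved from its place (over 15 mm) (distance of any of round_ring, square_frame from where it was at the start of the episode above 0.015 m).
It also fails if it takes over 88 s, if anything falls off the work surface, if the arm or the gripper's body presses on something with over 40 N, if the wrist force passes 120 N, or if a joint passes its speed limit or range.

## Working session

There is one attempt and no reset: what is moved stays moved. The work goes in short steps, Python scripts to look and compute and a tool call to move; the robot and the scene stay as the last step left them, time stands still between calls to the robot, and variables do not carry over. Pictures are saved under pics/ and viewed, at most 14 in all, crops included, and the job is handed in when it is done.

Besides the shell and the picture viewer there is one more tool, called after "Call:" in YAML: its name, and indented under it one key for each argument. step_arm: Moves the arm, as the interface text tells. Its arguments: {"type":"object","properties":{"linear":{"type":"array"},"turn":{"type":"array"},"fingers":{"type":"number"},"force":{"type":"number"}},"required":["linear","turn"]}

```bash
ls; mkdir -p pics; python3 - <<'E'
from workcell import env,cams
import cv2
print(env.state())
for n in("top","side"):
    f=cams.grab_frame(n); cv2.imwrite(f"pics/{n}0.png",f["color"]); print(n,f["fx"],f["fy"],f["cx"],f["cy"],f["extrinsics"])
E
```

```text
pics
{'time_s': 0.0, 'qpos': array([-7.21360445e+01,  1.83531492e+01,  8.97073301e+01, -1.96541338e-04,
        7.20412498e+01, -1.14516035e+00]), 'qvel': array([ 0.0494404 ,  0.01326463,  0.07657876,  0.03913017, -0.02418936,
        0.04598153]), 'effort': array([ 8.51757650e-04, -4.12456870e+01, -2.31975693e+01,  7.29713473e-02,
        4.58960503e-02, -1.33283406e-04]), 'ee_pos': array([ 187.14851112, -543.18626846,  224.09886236]), 'ee_rot': array([-1.79898287e+02, -1.84628568e-03,  1.90091750e+01]), 'force': array([-0.61742287,  0.18707903,  0.71940052]), 'torque': array([-0.02331502,  0.03644832,  0.03422972]), 'gripper_force': 0.0, 'gripper_width': 90.9933287328492}
top 415.10867451631816 415.10867451631816 316.60722441988446 198.4391942786898 [[-2.49194242e-02 -9.81133462e-01  1.91718938e-01  3.59872069e+02]
 [-9.99192957e-01  3.04882608e-02  2.61515101e-02 -1.01410983e+01]
 [-3.15032987e-02 -1.90912532e-01 -9.81101395e-01  9.53274022e+02]
 [ 0.00000000e+00  0.00000000e+00  0.00000000e+00  1.00000000e+00]]
side 493.7680093792711 493.7680093792711 321.5483151308017 199.4131062677856 [[-9.17539216e-01 -2.78494306e-01  2.83835706e-01  1.92252137e+02]
 [-3.97622366e-01  6.34902901e-01 -6.62415852e-01  7.79868952e+02]
 [ 4.27092998e-03 -7.20651946e-01 -6.93283875e-01  8.44372808e+02]
 [ 0.00000000e+00  0.00000000e+00  0.00000000e+00  1.00000000e+00]]
```

View pics/top0.png

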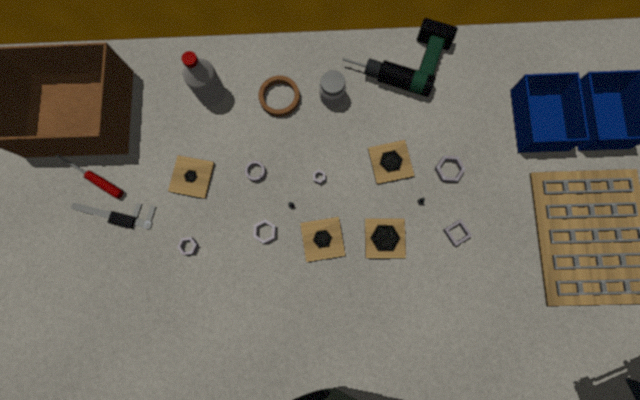

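View pics/side0.png

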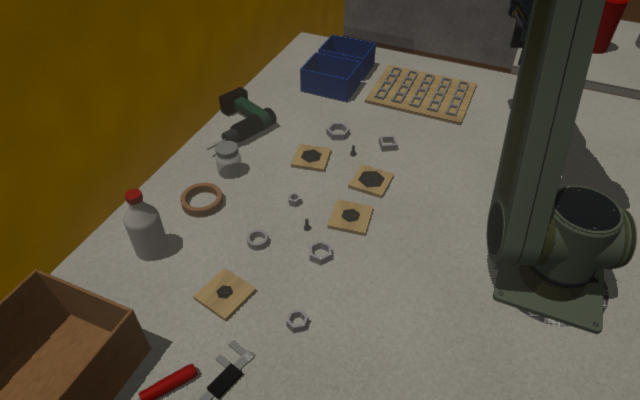

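The top view shows hex frames at about (188,246), (264,232), (320,177) and (450,169), the ring at (256,171) and the square at (457,233). The boards are at (191,176), (323,239), (391,161) and (385,238). The side view agrees.

```bash
cat > h.py <<'E'
from workcell import env,cams
import cv2,numpy as np
def ray(f,uv,z):
    T=f["extrinsics"]; uv=np.atleast_2d(uv).astype(float)
    d=np.c_[(uv[:,0]-f["cx"])/f["fx"],(uv[:,1]-f["cy"])/f["fy"],np.ones(len(uv))]@T[:3,:3].T
    return (T[:3,3]+d*((z-T[2,3])/d[:,2])[:,None])[:,:2]
def proj(f,p):
    T=f["extrinsics"]; q=T[:3,:3].T@(np.asarray(p,float)-T[:3,3]); return [f["fx"]*q[0]/q[2]+f["cx"],f["fy"]*q[1]/q[2]+f["cy"]]
S=8
def ortho(f,c,z,half=50,s=4):
    "metric patch around world point c on plane z; columns=+x, rows=+y, s px/mm"
    w=np.array([[c[0]+a*half,c[1]+b*half] for a,b in((-1,-1),(1,-1),(1,1),(-1,1))])
    src=np.float32([proj(f,[*p,z]) for p in w]); n=2*half*s
    M=cv2.getPerspectiveTransform(src,np.float32([[0,0],[n,0],[n,n],[0,n]]))
    return cv2.warpPerspective(f["color"],M,(n,n),flags=cv2.INTER_CUBIC)
E
python3 - <<'E'
from h import *
f=cams.grab_frame("top");g=cams.grab_frame("side")
O=[("a",188,246,20),("b",264,232,20),("c",320,177,20),("d",450,169,20),("ring",256,171,20),("sq",457,233,20),("A",191,176,12),("B",323,239,12),("C",391,161,12),("D",385,238,12)]
rows=[[],[]]
for n,u,v,z in O:
    c=ray(f,(u,v),z)[0]; print(n,c.round())
    for k,h in enumerate((f,g)): rows[k].append(cv2.resize(ortho(h,c,z,50,4),(155,155)))
im=np.vstack([np.hstack(r[i:i+5]) for i in(0,5) for r in rows]); cv2.imwrite("pics/o.png",im[:600]); print(im.shape)
E
```

```text
a [442. 309.]
b [469. 136.]
c [593.   6.]
d [ 602. -294.]
ring [612. 154.]
sq [ 454. -297.]
A [607. 310.]
B [450.   3.]
C [ 628. -161.]
D [ 448. -137.]
(620, 775, 3)
```

View pics/o.png

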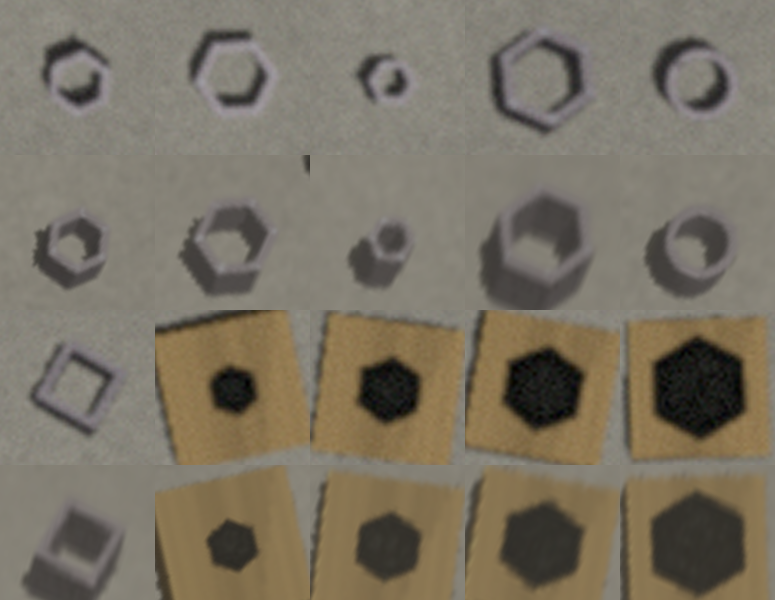

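The patches give the matches: a = 38 mm, b = 48, c = 28, d = 58. The boards are A = 28, B = 38, C = 48, D = 58. Next I measure centres and flat directions.

```bash
cat >> h.py <<'E'
def meas(f,c,z,kind,half=50,s=4):
    im=ortho(f,c,z,half,s); B,G,R=[im[...,i].astype(float) for i in range(3)]
    if kind=="hex":
        d=cv2.GaussianBlur((B+R)/2-G,(0,0),2); m=d>(np.median(d)+0.45*(np.percentile(d,99.5)-np.median(d)))
    else: m=cv2.GaussianBlur(R,(0,0),2)<.5*(np.median(R)+np.percentile(R,1))
    cs,_=cv2.findContours(m.astype(np.uint8),0,2)
    k=max([q for q in cs if np.hypot(*(np.array(cv2.minEnclosingCircle(q)[0])-half*s))<25*s],key=cv2.contourArea)
    h=cv2.convexHull(k)[:,0].astype(float); M=cv2.moments(np.float32(h))
    ang=np.arange(0,180,1.); w=np.array([np.ptp(h@[np.cos(t),np.sin(t)]) for t in np.radians(ang)])
    p=60 if kind!="sq" else 90
    a=np.arange(0,60,1.); ww=w[:60]+w[60:120]+w[120:]
    ctr=np.array([M["m10"],M["m01"]])/M["m00"]/s-half+c
    return ctr,a[ww.argmin()],ww.min()/3/s
E
python3 - <<'E'
from h import *
P=[("38",442,309,20,"hex"),("48",469,136,20,"hex"),("28",593,6,20,"hex"),("58",602,-294,20,"hex"),("B28",607,310,12,"b"),("B38",450,3,12,"b"),("B48",628,-161,12,"b"),("B58",448,-137,12,"b"),("ring",612,154,20,"hex"),("sq",454,-297,20,"hex")]
for cn in("top","side"):
    f=cams.grab_frame(cn)
    for n,x,y,z,k in P:
        try:
            c,a,w=meas(f,np.array([x,y]),z,k); print(cn,n,c.round(1),"flat normal",a,"width",w.round(1))
        except Exception as e: print(cn,n,e)
E
```

```text
top 38 [442.4 310.8] flat normal 4.0 width 44.0
top 48 [470.  135.1] flat normal 25.0 width 52.9
top 28 [593.8   7.9] flat normal 34.0 width 33.8
top 58 [ 602.9 -293.4] flat normal 53.0 width 63.7
top B28 [607.4 311.5] flat normal 48.0 width 29.1
top B38 [450.7   4.7] flat normal 6.0 width 38.7
top B48 [ 627.9 -160.8] flat normal 8.0 width 48.6
top B58 [ 449.  -137.1] flat normal 58.0 width 58.1
top ring [613.2 157.6] flat normal 23.0 width 50.5
top sq [ 455.7 -297.8] flat normal 2.0 width 56.2
side 38 [440.  318.3] flat normal 5.0 width 46.2
side 48 [467.7 143.7] flat normal 26.0 width 57.5
side 28 [591.   17.5] flat normal 31.0 width 40.0
side 58 [ 599.7 -283.4] flat normal 54.0 width 74.1
side B28 [606.9 311.9] flat normal 47.0 width 30.8
side B38 [450.1   5.4] flat normal 8.0 width 40.7
side B48 [ 626.9 -160.1] flat normal 10.0 width 50.7
side B58 [ 448.3 -136.4] flat normal 58.0 width 60.1
side ring [610.3 165.9] flat normal 19.0 width 56.0
side sq [ 452.5 -286.7] flat normal 30.0 width 68.1
```

```bash
cat >> h.py <<'E'
def to(x,y,z,yaw,frm=None):
    "shift (units 30 cm) and turn (rev) in tool axes; frm=(x,y,z,yaw) or the measured pose"
    if frm is None:
        s=env.state(); frm=[*s["ee_pos"],s["ee_rot"][2]]
    a=np.radians(frm[3]); dx,dy=x-frm[0],y-frm[1]
    L=[dx*np.cos(a)+dy*np.sin(a),dx*np.sin(a)-dy*np.cos(a),-(z-frm[2])]
    t=((frm[3]-yaw+90)%180-90)
    print((np.array(L)/300).round(4),round(t/360,4),"turn deg",round(t,1)); 
E
python3 - <<'E'
from h import *
print(env.state()["ee_pos"]); to(603,-293.5,60,23,(187.307,-543.653,224.976,19.01))
E
```

```text
[ 187.25696221 -543.50938437  224.67570449]
[ 1.5817 -0.337   0.5499] -0.0111 turn deg -4.0
```

Call:
step_arm:
  linear:
    - [0.2,-0.04,0.06]
    - [0.4,-0.08,0.12]
    - [0.6,-0.12,0.18]
    - [0.8,-0.16,0.24]
    - [0.95,-0.2,0.3]
    - [0.95,-0.2,0.3]
  turn: [-0.003,-0.006,-0.009,-0.011,-0.011,-0.011]
  fingers: -1
  force: 25

```text
time_s: 1.05
ee_pos: [439.0, -391.4, 133.1]
ee_rot: [-179.8, 0.1, 23.2]
force: [-0.5, -0.2, -0.2]
gripper_width: 91.4
gripper_force: 0.0
```

```bash
python3 -c "
from h import *
print(env.state()['ee_pos'],env.state()['ee_rot'],env.state()['time_s'])
to(603,-293.5,60,23);to(603,-293.5,14,23)"
```

```text
[ 439.00508289 -391.35322822  133.14002459] [-1.79813648e+02  5.05199392e-02  2.32468096e+01] 1.05
[ 0.631  -0.0839  0.2438] 0.0007 turn deg 0.2
[ 0.631  -0.0839  0.3971] 0.0007 turn deg 0.2
```

Call:
step_arm:
  linear:
    - [0.2,-0.03,0.08]
    - [0.4,-0.06,0.16]
    - [0.6,-0.08,0.22]
    - [0.635,-0.085,0.24]
    - [0.635,-0.085,0.24]
    - [0.635,-0.085,0.24]
  turn: [0,0,0,0,0,0]

```text
time_s: 1.8
ee_pos: [601.4, -297.8, 63.8]
ee_rot: [180.0, 0.0, 22.9]
force: [-0.5, -0.6, -0.6]
gripper_width: 91.2
gripper_force: 0.0
```

```bash
python3 -c "
from h import *
for i in range(3):
  cams.grab_frame('top');s=env.state();print(s['ee_pos'],s['ee_rot'],s['qvel'].round(2))
to(603,-293.5,14,23)"
```

```text
[ 601.44307203 -297.84790269   63.9547394 ] [ 1.79944139e+02 -3.93405530e-03  2.28617810e+01] [ 0.08 -0.21  0.02  0.3  -0.16  0.06]
[ 601.54157259 -297.78413983   64.00403653] [ 1.79941611e+02 -1.58881745e-02  2.28552748e+01] [ 0.11  0.01 -0.13  0.21 -0.1   0.1 ]
[ 601.70555338 -297.64516179   63.99676116] [ 1.79939491e+02 -2.65001944e-02  2.28601896e+01] [ 0.44  0.22 -0.2   0.07 -0.13 -0.09]
[ 0.0093 -0.0111  0.1667] -0.0004 turn deg -0.1
```

Call:
step_arm:
  linear:
    - [0.009,-0.012,0.07]
    - [0.009,-0.012,0.14]
    - [0.009,-0.012,0.165]
    - [0.009,-0.012,0.165]
  turn: [0,0,0,0]

```text
time_s: 2.45
ee_pos: [603.3, -292.3, 13.6]
ee_rot: [-180.0, 0.0, 22.9]
force: [0.1, -0.8, -0.3]
gripper_width: 91.0
gripper_force: 0.0
```

Call:
step_arm:
  linear:
    - [0,0,0]
    - [0,0,0]
    - [0,0,0]
    - [0,0,0]
    - [0,0,0]
    - [0,0,0]
  turn: [0,0,0,0,0,0]
  fingers: 1
  force: 20

```text
time_s: 3.2
ee_pos: [604.1, -292.2, 13.9]
ee_rot: [179.9, -0.0, 23.0]
force: [0.4, -1.1, 2.7]
gripper_width: 58.0
gripper_force: 20.0
```

```bash
python3 -c "
from h import *
f=cams.grab_frame('side');u,v=map(int,proj(f,[603,-293,20]));print(u,v)
cv2.imwrite('pics/g1.png',cv2.resize(f['color'][max(v-90,0):v+60,max(u-100,0):u+100],None,fx=3,fy=3))
to(449,-137,100,23);to(449,-137,26,23)"
```

```text
337 128
[-0.2741 -0.6781 -0.287 ] -0.0001 turn deg -0.0
[-0.2741 -0.6781 -0.0404] -0.0001 turn deg -0.0
```

View pics/g1.png

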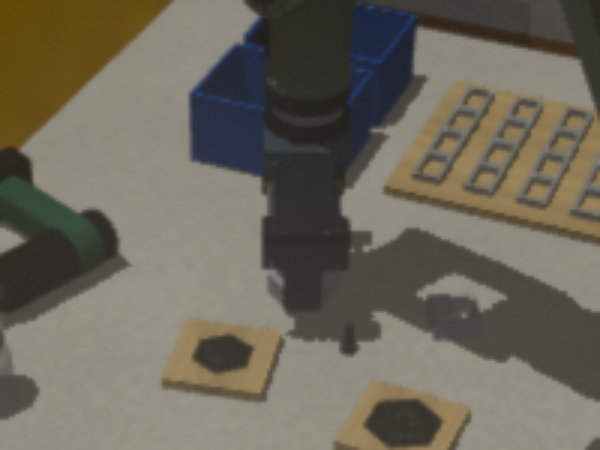

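The grip shows 58.0 mm, so it is on the flats.

Call:
step_arm:
  linear:
    - [0,0,-0.15]
    - [-0.05,-0.13,-0.22]
    - [-0.12,-0.3,-0.22]
    - [-0.2,-0.49,-0.22]
    - [-0.274,-0.678,-0.2]
    - [-0.274,-0.678,-0.15]
    - [-0.274,-0.678,-0.08]
    - [-0.274,-0.678,-0.05]
    - [-0.274,-0.678,-0.05]
  turn: [0,0,0,0,0,0,0,0,0]

```text
time_s: 4.38
ee_pos: [448.2, -136.6, 27.9]
ee_rot: [-179.9, 0.1, 23.0]
force: [0.1, -0.2, -1.4]
gripper_width: 57.9
gripper_force: 20.0
```

```bash
python3 -c "
from h import *
s=env.state();print(s['time_s'],s['gripper_width'],s['ee_pos'],s['force'])
to(449,-137,26.3,23)"
```

```text
4.375 57.91068566262187 [ 448.1785786  -136.5557408    27.86745253] [ 0.09133576 -0.18590559 -1.40619328]
[0.0019 0.0024 0.0052] -0.0001 turn deg -0.0
```

Call:
step_arm:
  linear:
    - [0.002,0.002,0.005]
    - [0.002,0.002,0.008]
    - [0.002,0.002,0.008]
  turn: [0,0,0]

```text
time_s: 4.75
ee_pos: [449.6, -137.1, 26.3]
ee_rot: [180.0, -0.0, 23.0]
force: [-1.0, -0.1, -0.1]
gripper_width: 57.9
gripper_force: 20.0
```

Call:
step_arm:
  linear:
    - [0,0,0]
    - [0,0,0]
    - [0,0,0]
    - [0,0,0]
    - [0,0,-0.08]
    - [0,0,-0.2]
    - [0,0,-0.28]
    - [0,0,-0.28]
  turn: [0,0,0,0,0,0,0,0]
  fingers: -1

```text
time_s: 5.75
ee_pos: [450.7, -137.4, 111.6]
ee_rot: [179.8, -0.2, 23.0]
force: [0.3, -0.7, 0.6]
gripper_width: 91.3
gripper_force: 0.0
```

```bash
python3 -c "
from h import *
to(593,6.5,60,3);to(593,6.5,14,3)"
```

```text
[ 0.6239 -0.2566  0.1719] 0.0555 turn deg 20.0
[ 0.6239 -0.2566  0.3252] 0.0555 turn deg 20.0
```

Call:
step_arm:
  linear:
    - [0.18,-0.08,0.02]
    - [0.36,-0.16,0.06]
    - [0.54,-0.23,0.12]
    - [0.624,-0.257,0.17]
    - [0.624,-0.257,0.17]
    - [0.624,-0.257,0.17]
  turn: [0.02,0.04,0.055,0.055,0.055,0.055]

```text
time_s: 6.5
ee_pos: [590.5, 6.5, 58.3]
ee_rot: [180.0, 0.1, 3.2]
force: [0.6, 0.4, 0.4]
gripper_width: 91.1
gripper_force: 0.0
```

```bash
python3 -c "
from h import *
f=cams.grab_frame('top'); cv2.imwrite('pics/t1.png',cv2.resize(f['color'][120:280,150:490],None,fx=2.3,fy=2.3))
print(meas(f,np.array([449,-137]),32,'hex'))
to(593,6.5,14,3)"
```

```text
(array([ 449.13471577, -136.7348698 ]), np.float64(54.0), np.float64(61.77977106600442))
[ 0.0079 -0.0005  0.1495] 0.0004 turn deg 0.1
```

View pics/t1.png

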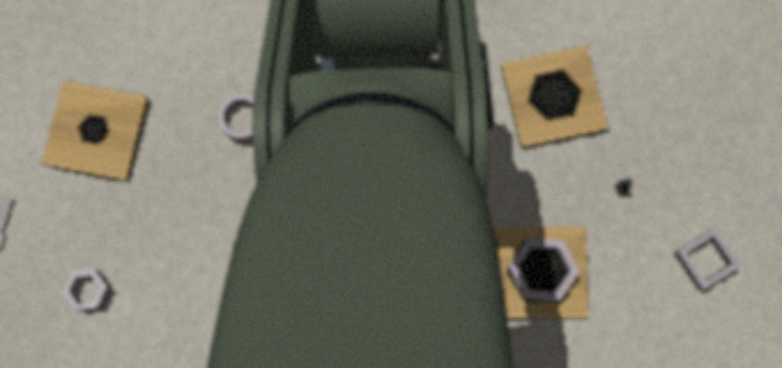

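The 58 mm frame sits centred on its board, at crop pixel (543,270), which measures (449,-137). Next is the 28 mm frame.

Call:
step_arm:
  linear:
    - [0.008,0,0.07]
    - [0.008,0,0.13]
    - [0.008,0,0.15]
    - [0.008,0,0.15]
  turn: [0,0,0,0]

```text
time_s: 7.05
ee_pos: [593.8, 6.5, 14.4]
ee_rot: [180.0, -0.0, 3.1]
force: [0.3, 1.0, -0.1]
gripper_width: 91.2
gripper_force: 0.0
```

Call:
step_arm:
  linear:
    - [0,0,0]
    - [0,0,0]
    - [0,0,0]
    - [0,0,0]
    - [0,0,0]
    - [0,0,0]
    - [0,0,0]
    - [0,0,0]
  turn: [0,0,0,0,0,0,0,0]
  fingers: 1
  force: 20

```text
time_s: 8.05
ee_pos: [594.1, 7.1, 14.0]
ee_rot: [180.0, 0.0, 3.2]
force: [0.2, -0.1, 0.3]
gripper_width: 27.7
gripper_force: 20.0
```

```bash
python3 -c "
from h import *
to(607.5,311.5,30,3)"
```

```text
[ 0.1006 -1.0106 -0.0533] 0.0005 turn deg 0.2
```

Call:
step_arm:
  linear:
    - [0,0,-0.18]
    - [0.02,-0.15,-0.28]
    - [0.04,-0.35,-0.28]
    - [0.06,-0.55,-0.28]
    - [0.08,-0.75,-0.28]
    - [0.1,-0.94,-0.25]
    - [0.1,-0.99,-0.18]
    - [0.1,-0.99,-0.12]
    - [0.1,-0.99,-0.12]
  turn: [0,0,0,0,0,0,0,0,0]

```text
time_s: 9.18
ee_pos: [606.1, 302.9, 47.5]
ee_rot: [179.8, 0.3, 3.1]
force: [0.9, 0.3, 0.8]
gripper_width: 27.8
gripper_force: 20.0
```

```bash
python3 -c "
from h import *
to(607.5,311.5,26.5,3)"
```

```text
[ 0.0061 -0.0282  0.0698] 0.0003 turn deg 0.1
```

Call:
step_arm:
  linear:
    - [0.005,-0.024,0.03]
    - [0.005,-0.024,0.065]
    - [0.005,-0.024,0.065]
    - [0.005,-0.024,0.065]
  turn: [0,0,0,0]

```text
time_s: 9.68
ee_pos: [609.0, 312.4, 30.7]
ee_rot: [180.0, -0.0, 3.2]
force: [-0.6, 0.2, -0.5]
gripper_width: 27.9
gripper_force: 20.0
```

```bash
python3 -c "
from h import *
print(env.state()['force']);to(607.5,311.5,26.2,3)"
```

```text
[-0.64260729  0.22638147 -0.52851685]
[-0.005   0.0029  0.015 ] 0.0004 turn deg 0.2
```

Call:
step_arm:
  linear:
    - [-0.005,0.003,0.008]
    - [-0.005,0.003,0.014]
    - [-0.005,0.003,0.014]
    - [-0.005,0.003,0.014]
  turn: [0,0,0,0]

```text
time_s: 10.18
ee_pos: [607.4, 311.7, 26.4]
ee_rot: [180.0, -0.0, 3.2]
force: [0.3, -0.6, 0.1]
gripper_width: 27.8
gripper_force: 20.0
```

Call:
step_arm:
  linear:
    - [0,0,0]
    - [0,0,0]
    - [0,0,0]
    - [0,0,0]
    - [0,0,-0.08]
    - [0,0,-0.2]
    - [0,0,-0.28]
    - [0,0,-0.28]
  turn: [0,0,0,0,0,0,0,0]
  fingers: -1

```text
time_s: 11.18
ee_pos: [608.6, 312.3, 112.6]
ee_rot: [-179.9, -0.3, 3.2]
force: [1.1, 0.6, -0.3]
gripper_width: 91.2
gripper_force: 0.0
```

```bash
python3 -c "
from h import *
to(469,134.5,60,-5)"
```

```text
[-0.4973  0.5659  0.1753] 0.0227 turn deg 8.2
```

Call:
step_arm:
  linear:
    - [-0.12,0.14,0.01]
    - [-0.24,0.28,0.05]
    - [-0.36,0.42,0.1]
    - [-0.497,0.566,0.17]
    - [-0.497,0.566,0.175]
    - [-0.497,0.566,0.175]
    - [-0.497,0.566,0.175]
  turn: [0.01,0.02,0.023,0.023,0.023,0.023,0.023]

```text
time_s: 12.05
ee_pos: [469.4, 134.7, 58.0]
ee_rot: [-180.0, -0.1, -5.1]
force: [-0.3, 1.1, -0.9]
gripper_width: 91.2
gripper_force: 0.0
```

```bash
python3 -c "
from h import *
f=cams.grab_frame('top');print(meas(f,np.array([607.,311.]),32,'hex'))
to(469,134.5,14,-5)"
```

```text
(array([605.67944866, 308.61076101]), np.float64(31.0), np.float64(36.896847281532565))
[-0.0009  0.0008  0.1469] -0.0002 turn deg -0.1
```

Call:
step_arm:
  linear:
    - [0,0,0.07]
    - [0,0,0.13]
    - [0,0,0.147]
    - [0,0,0.147]
  turn: [0,0,0,0]

```text
time_s: 12.6
ee_pos: [468.3, 134.3, 13.8]
ee_rot: [-180.0, -0.0, -5.1]
force: [-0.3, -0.1, -0.7]
gripper_width: 91.2
gripper_force: 0.0
```

Call:
step_arm:
  linear:
    - [0,0,0]
    - [0,0,0]
    - [0,0,0]
    - [0,0,0]
    - [0,0,0]
    - [0,0,0]
    - [0,0,0]
  turn: [0,0,0,0,0,0,0]
  fingers: 1
  force: 20

```text
time_s: 13.48
ee_pos: [468.0, 133.9, 13.9]
ee_rot: [-180.0, -0.0, -5.1]
force: [0.0, -0.1, 2.4]
gripper_width: 48.0
gripper_force: 20.0
```

```bash
python3 -c "
from h import *
to(627.5,-160.5,45,-5)"
```

```text
[ 0.6171  0.9301 -0.1038] -0.0003 turn deg -0.1
```

Call:
step_arm:
  linear:
    - [0,0,-0.18]
    - [0.08,0.12,-0.28]
    - [0.19,0.28,-0.28]
    - [0.3,0.45,-0.28]
    - [0.41,0.62,-0.28]
    - [0.52,0.79,-0.25]
    - [0.617,0.93,-0.18]
    - [0.617,0.93,-0.1]
    - [0.617,0.93,-0.06]
    - [0.617,0.93,-0.06]
    - [0.617,0.93,-0.06]
  turn: [0,0,0,0,0,0,0,0,0,0,0]

```text
time_s: 14.85
ee_pos: [627.8, -160.0, 32.7]
ee_rot: [180.0, -0.1, -5.1]
force: [-0.2, 0.1, -0.3]
gripper_width: 47.5
gripper_force: 20.0
```

```bash
python3 -c "
from h import *
to(627.5,-160.5,26.2,-5)"
```

```text
[-0.001   0.0017  0.0218] -0.0002 turn deg -0.1
```

Call:
step_arm:
  linear:
    - [0,0,0.01]
    - [0,0,0.021]
    - [0,0,0.021]
    - [0,0,0.021]
  turn: [0,0,0,0]

```text
time_s: 15.35
ee_pos: [627.7, -160.4, 25.9]
ee_rot: [-180.0, -0.0, -5.1]
force: [-0.0, 0.4, 1.9]
gripper_width: 48.4
gripper_force: 20.0
```

Call:
step_arm:
  linear:
    - [0,0,0]
    - [0,0,0]
    - [0,0,0]
    - [0,0,0]
    - [0,0,-0.08]
    - [0,0,-0.2]
    - [0,0,-0.28]
    - [0,0,-0.28]
  turn: [0,0,0,0,0,0,0,0]
  fingers: -1

```text
time_s: 16.35
ee_pos: [628.7, -160.9, 111.5]
ee_rot: [179.9, -0.3, -5.1]
force: [0.1, 0.3, -0.3]
gripper_width: 91.0
gripper_force: 0.0
```

```bash
python3 -c "
from h import *
to(441.5,310,80,34)"
```

```text
[-0.7612 -1.5078  0.1051] -0.1086 turn deg -39.1
```

Call:
step_arm:
  linear:
    - [-0.09,-0.18,0]
    - [-0.18,-0.36,0]
    - [-0.27,-0.54,0]
    - [-0.36,-0.72,0]
    - [-0.45,-0.9,0]
    - [-0.48,-0.95,0]
  turn: [-0.02,-0.04,-0.06,-0.08,-0.1,-0.108]

```text
time_s: 17.1
ee_pos: [507.0, 138.4, 108.1]
ee_rot: [-179.9, 0.2, 34.1]
force: [-0.5, 0.5, -0.2]
gripper_width: 91.0
gripper_force: 0.0
```

```bash
python3 -c "
from h import *
to(441.5,310,60,34)"
```

```text
[ 0.1397 -0.5961  0.1603] 0.0002 turn deg 0.1
```

Call:
step_arm:
  linear:
    - [0.05,-0.2,0.02]
    - [0.09,-0.4,0.08]
    - [0.14,-0.59,0.15]
    - [0.14,-0.595,0.16]
    - [0.14,-0.595,0.16]
    - [0.14,-0.595,0.16]
  turn: [0,0,0,0,0,0]

```text
time_s: 17.85
ee_pos: [445.9, 306.5, 61.6]
ee_rot: [180.0, -0.0, 33.7]
force: [0.4, 0.4, 0.4]
gripper_width: 91.1
gripper_force: 0.0
```

```bash
python3 -c "
from h import *
to(441.5,310,14,34)"
```

```text
[-0.0059 -0.0179  0.1587] -0.001 turn deg -0.3
```

Call:
step_arm:
  linear:
    - [-0.006,-0.017,0.07]
    - [-0.006,-0.017,0.14]
    - [-0.006,-0.017,0.158]
    - [-0.006,-0.017,0.158]
  turn: [0,0,0,0]

```text
time_s: 18.35
ee_pos: [441.4, 310.5, 14.4]
ee_rot: [180.0, -0.0, 33.7]
force: [0.4, 0.0, 0.1]
gripper_width: 91.1
gripper_force: 0.0
```

Call:
step_arm:
  linear:
    - [0,0,0]
    - [0,0,0]
    - [0,0,0]
    - [0,0,0]
    - [0,0,0]
    - [0,0,0]
    - [0,0,0]
  turn: [0,0,0,0,0,0,0]
  fingers: 1
  force: 20

```text
time_s: 19.23
ee_pos: [440.6, 311.2, 14.0]
ee_rot: [180.0, 0.0, 33.8]
force: [-0.5, -0.1, -0.6]
gripper_width: 38.2
gripper_force: 20.0
```

```bash
python3 -c "
from h import *
to(450.5,5,45,34)"
```

```text
[-0.54    0.8666 -0.1033] -0.0006 turn deg -0.2
```

Call:
step_arm:
  linear:
    - [0,0,-0.18]
    - [-0.07,0.11,-0.28]
    - [-0.17,0.27,-0.28]
    - [-0.27,0.43,-0.28]
    - [-0.37,0.59,-0.28]
    - [-0.47,0.75,-0.25]
    - [-0.54,0.866,-0.18]
    - [-0.54,0.866,-0.1]
    - [-0.54,0.866,-0.06]
    - [-0.54,0.866,-0.06]
    - [-0.54,0.866,-0.06]
  turn: [0,0,0,0,0,0,0,0,0,0,0]

```text
time_s: 20.6
ee_pos: [451.0, 5.6, 32.6]
ee_rot: [180.0, -0.1, 33.8]
force: [0.2, -0.2, 0.5]
gripper_width: 38.0
gripper_force: 20.0
```

```bash
python3 -c "
from h import *
to(450.5,5,26.2,34)"
```

```text
[-0.0026  0.0007  0.0214] -0.0005 turn deg -0.2
```

Call:
step_arm:
  linear:
    - [-0.002,0,0.01]
    - [-0.002,0,0.021]
    - [-0.002,0,0.021]
    - [-0.002,0,0.021]
  turn: [0,0,0,0]

```text
time_s: 21.1
ee_pos: [450.2, 4.9, 25.9]
ee_rot: [180.0, -0.0, 33.8]
force: [0.5, 0.8, 2.0]
gripper_width: 38.2
gripper_force: 20.0
```

Call:
step_arm:
  linear:
    - [0,0,0]
    - [0,0,0]
    - [0,0,0]
    - [0,0,0]
    - [0,0,-0.08]
    - [0,0,-0.2]
    - [0,0,-0.4]
    - [0,0,-0.5]
    - [-0.15,0.15,-0.5]
    - [-0.3,0.3,-0.5]
    - [-0.45,0.45,-0.5]
    - [-0.55,0.6,-0.5]
    - [-0.6,0.8,-0.5]
    - [-0.65,0.95,-0.5]
    - [-0.65,0.95,-0.5]
    - [-0.65,0.95,-0.5]
  turn: [0,0,0,0,0,0,0,0,0,0,0,0,0,0,0,0]
  fingers: -1

```text
time_s: 23.1
ee_pos: [445.6, -339.8, 175.2]
ee_rot: [-179.9, 0.0, 33.8]
force: [-0.3, 0.7, -0.6]
gripper_width: 91.2
gripper_force: 0.0
```

```bash
python3 - <<'E'
from h import *
f=cams.grab_frame('top'); cv2.imwrite('pics/t2.png',cv2.resize(f['color'][120:280,150:490],None,fx=2.3,fy=2.3))
for n,x,y,z in(("28",607,311,32),("38",450,5,32),("48",628,-161,32),("58",449,-137,32),("ring",612,154,20),("sq",454,-297,20)):
    try: print(n,*meas(f,np.array([x,y]),z,'hex'))
    except Exception as e: print(n,e)
E
```

```text
28 [605.76099689 308.35462928] 35.0 37.74817271513073
38 [451.28548529   5.51049664] 7.0 42.9887314204893
48 [ 627.51318248 -159.05260272] 23.0 54.91422839373524
58 [ 448.73475591 -136.72804874] 53.0 61.72018146948798
ring [612.9017187  157.32773377] 48.0 50.71766115750364
sq [ 455.39231758 -297.72692453] 29.0 56.27541212657414
```

View pics/t2.png

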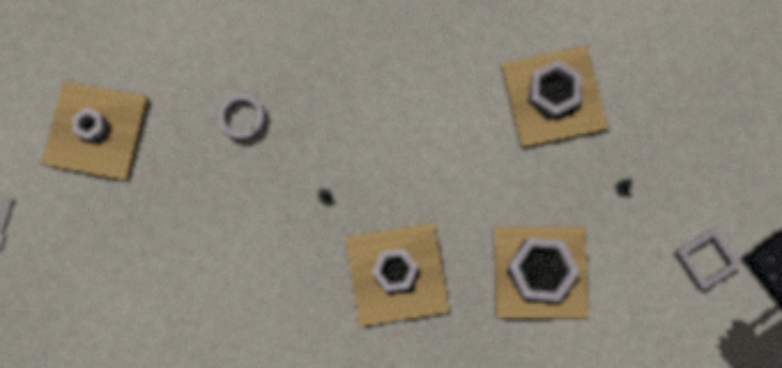

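All four frames lie flat on their own boards, centred within about 3 mm: 28 at crop (90,125), 38 at (396,271), 48 at (556,91) and 58 at (543,270). The ring at (243,118) and the square at (707,261) have not moved.

```bash
python3 -c "
from workcell import env
print(env.job_done())"
```

```text
the job is handed in; nothing more can be done
None
```

I placed all four hexagonal frames flat on the boards of their own size, each within about 3 mm of centre by the final camera check. The ring and the square frame stayed where they were, and I handed the job in at about 23 s; no verdict was returned.

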